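# Unload the finished wear-test coupon from its stud

### The job

The wear test on the orange coupon is finished: strip its stand one piece at a time, first the blue thumb nut, then the steel spacer, and set them down flat, side by side and not stacked, on the floor of the grey tray; leave each lower piece in its place on the stud until its turn. Then take the orange coupon off the stud and lay it flat in the middle of the green square pad, and let go. The other stand, with the red nut and white coupon, is still on test: do not touch it.

Things in the scene. Friction and masses are not known exactly. Their poses are not given: they have to be found in the camera images.
- nut_mid (a point): Blue knurled thumb nut: ring of diameter 32 mm, height 20 mm, bore 15 mm, about 50 g, on top of the stack on an upright 10 mm stud. Already unscrewed: it lifts straight off without turning. Point: its centre, half-way up; z is its axis. The stud's top is 99 mm above the table, 4 mm above the nut: a piece is free once its underside is higher than that.
- spacer_mid (a point): Bright steel spacer (thick washer), a ring of diameter 36 mm and height 20 mm with a 15 mm bore, on the stud under the nut and resting on the coupon; loose, lifts straight up. About 110 g. The point is its centre, half-way up (10 mm above its underside); z is its axis.
- coupon_mid (a point): Orange plastic bar 110 mm long (its x), 50 wide (y), 10 thick (z), 15 mm hole in its middle, about 75 g. It lies level and loose on a round pedestal (diameter 40 mm, top 45 mm above the table), the stud through its hole; below its overhang 29 mm are free above a flange of diameter 60 mm and a 110 mm square blue base. Point: the bar's centre, half-way up its thickness.
- tray: Grey open tray fixed to the table, 200 mm (its x) by 140 mm (its y) outside, 22 mm high, walls and floor 4 mm thick. Origin: centre of its underside, at table height; the floor inside is 4 mm above it.
- pad_top (a point): Green square pad fixed to the table, 150 by 150 mm, 6 mm thick. The point is the centre of its top face, z up.
- other_station: The other stand, same kind and size as the orange coupon's, with a white coupon and a red nut, all clamped tight and fixed. Origin: centre of the underside of its 110 mm square base, at table height; its white coupon lies along its x, 45 to 55 mm above the table, and its stud reaches 99 mm. Not to be touched.
Things that resemble listed ones, but are neither listed nor needed, are in the scene too. Leave any brown or purple look-alike of the part that bears coupon_mid alone. Of the things that look like the part that bears nut_mid, the smallest one is meant.

How it is judged (in metres and radians):
On the way, in this order (a step that is already met when the one before it is completed fails the run):
1. the blue nut lies flat and released in the tray while spacer and coupon are still in their place on the stud (x of nut_mid in the frame of tray between -0.083 and 0.083 m and y of nut_mid in the frame of tray between -0.053 and 0.053 m and z of nut_mid in the frame of tray between 0.008 and 0.022 m and angle between nut_mid's own z axis and vertical below 0.2 rad and contact force between the fingers and nut below 0.1 N and linear speed of nut below 0.03 m/s and distance of each of spacer_mid, coupon_mid from where it was at the start of the episode below 0.02 m), for 0.1 s.
2. the spacer too lies flat and released in the tray while the coupon is still in its place on the stud (x of nut_mid in the frame of tray between -0.083 and 0.083 m and y of nut_mid in the frame of tray between -0.053 and 0.053 m and z of nut_mid in the frame of tray between 0.008 and 0.022 m and angle between each of nut_mid, spacer_mid's own z axis and vertical below 0.2 rad and contact force between the fingers and nut below 0.1 N and linear speed of each of nut, spacer below 0.03 m/s and x of spacer_mid in the frame of tray between -0.081 and 0.081 m and y of spacer_mid in the frame of tray between -0.051 and 0.051 m and z of spacer_mid in the frame of tray between 0.008 and 0.022 m and contact force between the fingers and spacer below 0.1 N and distance of coupon_mid from where it was at the start of the episode below 0.02 m), for 0.1 s.
3. the orange coupon lies flat and released in the middle of the green pad (horizontal distance between coupon_mid and pad_top below 0.03 m and z of coupon_mid in the frame of pad_top between 0.001 and 0.01 m and angle between coupon_mid's own z axis and vertical below 0.15 rad and contact force between the fingers and coupon below 0.1 N and linear speed of coupon below 0.03 m/s), for 0.1 s.
At the end, for the whole second after the job is handed in: Nut and spacer each lie flat (within 11 degrees) on the tray's floor inside its walls, not stacked; the orange coupon lies flat (within 8 degrees) on the green pad with its centre within 30 mm of the pad's centre, at any angle; all are released and at rest (all of step 3 and x of nut_mid in the frame of tray between -0.083 and 0.083 m and y of nut_mid in the frame of tray between -0.053 and 0.053 m and z of nut_mid in the frame of tray between 0.008 and 0.022 m and angle between each of nut_mid, spacer_mid's own z axis and vertical below 0.2 rad and contact force between the fingers and nut below 0.1 N and linear speed of each of nut, spacer below 0.03 m/s and x of spacer_mid in the frame of tray between -0.081 and 0.081 m and y of spacer_mid in the frame of tray between -0.051 and 0.051 m and z of spacer_mid in the frame of tray between 0.008 and 0.022 m and contact force between the fingers and spacer below 0.1 N); the robot touches nothing.
It fails at once if the other stand is touched (more than 2 N) (contact force between any of the fingers, the arm, nut, spacer, coupon and other_station above 2 N).
It fails at once if the spacer leaves its place (by more than 20 mm) before the nut is off it (distance of spacer_mid from where it was at the start of the episode above 0.02 m and distance between nut_mid and spacer_mid below 0.025 m).
It fails at once if the coupon leaves its place (by more than 20 mm) with the spacer still on it (distance of coupon_mid from where it was at the start of the episode above 0.02 m and distance between spacer_mid and coupon_mid below 0.02 m).
It also fails if it takes over 72 s, if anything falls off the work surface, if the arm or the gripper's body presses on something with over 40 N, if the wrist force passes 120 N, or if a joint passes its speed limit or range.

### The arm

A 6-joint arm with a two-finger parallel gripper is mounted at the origin on the work surface. World frame = base frame: x ahead of the robot, y to its left, z up, the work surface at z = 0. Lengths are in mm, angles in rad, forces in N, time in s.
With the tool pointing down it reaches from about 350 to 925 mm from the base axis. Payload 6.4 kg.
Tool frame: the origin (TCP) lies on the centre line of the jaws, within the pads' length; the fingertips stand 17 mm ahead of it and the grasp point (between the pads) lies 2 mm behind it (finger_overhang is the distance from the TCP to the fingertips, in mm); z points along the fingers, y is the line along which they close (so a half turn about z gives the same grasp; the last joint's range is limited). The gripper opens to 94 mm and grips with 3 to 60 N. Pads are 16 mm wide; open, the fingers measure 119 mm over their backs; the gripper's body (75 mm by 177 mm) begins 78 mm behind the grasp point.
Start: joints at [1.096, 0.245, 1.558, -0, 1.339, -0.174], TCP at [192.582, 620.827, 189.155] pointing down, gripper open.
Joint ranges: [-3.13, 3.13], [-1.02, 2.26], [0.13, 2.54], [-0.95, 4.09], [0.21, 2.88], [-2.74, 2.74]. Speed limits (rad/s): [2.57, 2.57, 3.14, 3.14, 3.14, 3.14].

### API

Orientations are given as a unit quaternion [w, x, y, z].
In Python, from bench import move_pose, move_linear, movej, open_jaws, close_gripper, dwell, inverse_kinematics, sense, get_image, camera_info, IKError, finish_job, finger_overhang gives the robot as it stands. The module is installed in compiled form; this text tells all that it offers. Calls block until the motion is done:
- move_pose(position, orientation): joint-space move of the TCP to a pose.
- move_linear(position, ori=None, feed=150, max_force=None): straight line of the TCP; ori=None keeps the orientation; feed is the mean speed in mm/s. With max_force (N) it stops when the force on the tool has changed by that much, and returns True; else False.
- movej(angles): joint-space move.
- open_jaws() and close_gripper(grasp_force=None): open the fingers fully, or close them until they stop; grasp_force is the grip in N (None keeps the last).
- dwell(seconds).
- inverse_kinematics(position, orientation): joint angles nearest the present ones, or None.
- sense(): the state.
- get_image(name): name is "scene" or "top"; returns (picture, depth): 400x640x3 uint8, red, green, blue; 400x640 float32, mm along the optical axis (not along the pixel's ray), 0 where there is no reading.
- camera_info(name): a dict with "intrinsics" (3x3 intrinsics, pixels), "k1" (the pictures are not rectified: a ray, as slopes to the right and down, at radius r is drawn at 1 + k1 r^2 times it, then the intrinsics apply), "cam_to_world" (4x4, takes a point from camera to world coordinates). Camera axes: x right, y down, z forward; pixel columns grow to the right and rows downward; lengths in mm; the calibration is good to about 2 mm. A picture is of the moment at which its call begins. camera_info takes no time and is no camera call.
A pose or a line that the arm cannot do raises IKError and nothing moves.
- finish_job(): hands the job in; it is judged then, once.
The state is a dict: "clock": time; "joint_pos": joint angles; "joint_velocities": joint speeds; "joint_efforts": joint torques, N m; "position": TCP position; "orientation": TCP orientation; "contact_force": force on the tool from outside, world axes, zero at the start; "moment": the same for the moment, N m; "gripper_width": opening from 0.0 (shut) to 1.0 (fully open); "gripper_force": force on a finger pad.
Only numpy, scipy, OpenCV 4.12 (cv2) and the standard library are available. Lean on these libraries where they do the work, as an engineer would, in place of code of your own. Each camera call takes 0.05 s, during which the arm holds its last target. There are 200 camera calls.

## Working session

There is one attempt and no reset: what is moved stays moved. The work goes in short steps, each a Python script; the robot and the scene stay as the last script left them, time stands still between calls to the robot, and variables do not carry over. Pictures are saved under pics/ and viewed, at most 10 in all, crops included, and the job is handed in when it is done.

```bash
mkdir -p pics
cat > h.py <<'E'
import numpy as np, cv2
from bench import *
def snap(n,f):
    im,d=get_image(n); cv2.imwrite('pics/'+f+'.png',im[:,:,::-1]); np.savez('pics/'+f+'.npz',im=im,d=d); return im,d
def cloud(n,d):
    c=camera_info(n);K=np.array(c['intrinsics'],float);T=np.array(c['cam_to_world'])
    v,u=np.mgrid[0:400,0:640].astype(np.float32)
    p=cv2.undistortPoints(np.stack([u.ravel(),v.ravel()],1)[:,None].astype(np.float64),K,np.array([c['k1'],0,0,0,0.]))[:,0]
    z=d.ravel(); P=np.c_[p[:,0]*z,p[:,1]*z,z]@T[:3,:3].T+T[:3,3]
    return P.reshape(400,640,3)
E
python3 - <<'E'
from h import *
for n in('scene','top'):
    im,d=snap(n,n+'0'); c=camera_info(n); print(n,c['k1'],np.round(c['cam_to_world'],3).tolist(),np.round(c['intrinsics'],1).tolist(),(d==0).mean())
s=sense();print(s['orientation'],s['clock'],s['gripper_width'],finger_overhang)
E
```

```text
scene 0.01331995578337284 [[-0.684, 0.384, -0.62, 1017.624], [0.729, 0.345, -0.591, 483.564], [-0.013, -0.857, -0.516, 521.942], [0.0, 0.0, 0.0, 1.0]] [[361.8, 0.0, 323.1], [0.0, 361.8, 203.8], [0.0, 0.0, 1.0]] 0.00450390625
top -0.1347798679010079 [[0.028, -0.992, 0.125, 337.611], [-1.0, -0.029, -0.01, -2.719], [0.014, -0.125, -0.992, 1286.372], [0.0, 0.0, 0.0, 1.0]] [[489.7, 0.0, 322.0], [0.0, 489.7, 207.6], [0.0, 0.0, 1.0]] 0.004125
[-2.73479172e-04  1.49841653e-01  9.88709643e-01 -8.03456447e-04] 0.1 0.9970863990661835 17.0
```

View pics/top0.png

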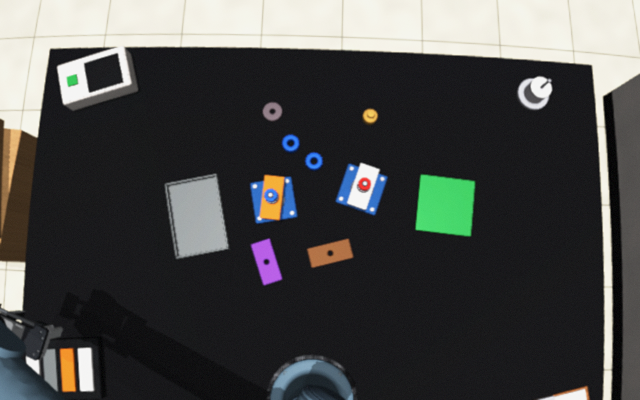

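View pics/scene0.png

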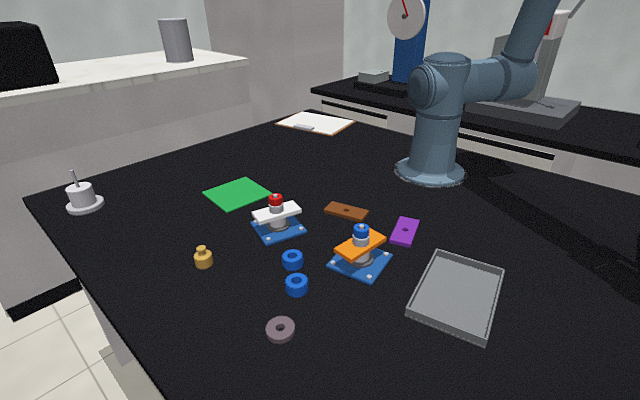

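The top view shows the tray at (196,216), the orange stand at (272,199), the other stand at (362,189) and the pad at (446,206). Two loose blue rings at (290,143) and (313,160) are look-alikes. The scene view confirms the blue nut on the spacer on the orange coupon.

Run:
```python
from h import *
for n in('top','scene'):
    z=np.load(f'pics/{n}0.npz');im,d=z['im'],z['d'];P=cloud(n,d);hsv=cv2.cvtColor(im,cv2.COLOR_RGB2HSV)
    H,S,V=[hsv[...,i].astype(int) for i in range(3)];X,Y,Z=P[...,0],P[...,1],P[...,2]
    tb=(X>300)&(X<800)&(abs(Y)<500)
    def rep(name,m):
        m=m&tb&(d>0)
        if m.sum()<5: print(n,name,'none');return
        q=P[m]; r=cv2.minAreaRect(q[:,:2].astype(np.float32)); print(n,name,m.sum(),'med',np.median(q,0).round(1),'rect',np.round(r[0],1),np.round(r[1],1),round(r[2],1))
    rep('pad',(H>50)&(H<75)&(S>120)&(V>80)&(Z<25))
    rep('orange',(H>8)&(H<22)&(S>180)&(V>180)&(abs(Z-55)<8))
    rep('nut',(H>100)&(H<120)&(S>120)&(Z>84)&(Z<108))
    rep('base',(H>100)&(H<120)&(S>120)&(Z>4)&(Z<30)&(X<700)&(Y>30)&(X<560))
    rep('red',((H<6)|(H>174))&(S>150)&(Z>84)&(Z<110))
    rep('white',(S<40)&(V>190)&(abs(Z-55)<9)&(Y<0))
    rep('tray',(S<40)&(V>60)&(Z>-5)&(Z<32)&(Y>130)&(Y<400)&(X<650))
    rep('traywall',(S<40)&(V>40)&(Z>15)&(Z<32)&(Y>130)&(Y<400)&(X<650))
```

```text
top pad 3189 med [ 515.5 -343.6    6.7] rect [ 517.6 -345.9] [156.1 155.7] 84.6
top orange 572 med [503.9 110.7  55.3] rect [517.3 112.1] [ 47.8 110.9] 86.3
top nut 90 med [513.1 112.5  94.8] rect [515.6 112.4] [30.2 27.4] 2.8
top base 694 med [509.9  84.   10.1] rect [513.6 112.4] [108.6 114.1] 9.2
top red 81 med [ 547.5 -117.3   94.8] rect [ 551.2 -117.2] [27.9 25.4] 2.7
top white 619 med [ 544.3 -117.    55.6] rect [ 553.2 -117.8] [ 49.4 111.3] 71.9
top tray 4178 med [466.9 316.6   4.4] rect [479.8 270.2] [209.2 246.9] 12.2
top traywall 468 med [476.4 304.9  21.3] rect [477.4 265.9] [202.2 236.2] 12.4
scene pad 1356 med [ 525.5 -334.7    5.7] rect [ 517.9 -347.7] [167.1 153.3] 84.3
scene orange 511 med [540.4 121.7  54.6] rect [518. 116.] [ 50.6 111.3] 83.9
scene nut 136 med [524.6 120.   93.4] rect [518.9 116.2] [30. 30.] 29.7
scene base 689 med [529.8 146.8   9.6] rect [515.2 117.2] [105.7 109.8] 8.9
scene red 97 med [ 558.7 -108.2   93.2] rect [ 553.2 -114. ] [31.2 28.1] 6.6
scene white 375 med [ 568.5 -113.1   54.6] rect [ 553.4 -117. ] [ 53.3 109. ] 73.0
scene tray 6504 med [478.8 317.6   3.7] rect [467.7 251. ] [233.  268.2] 12.4
scene traywall 996 med [514.  308.2  19.9] rect [482.3 253.1] [203.4 266. ] 12.6
```

```bash
cat >> h.py <<'E'
def down(a): # tool down, closing line at a degrees from world x
    t=np.radians((a+90)/2); return [0,float(np.cos(t)),float(np.sin(t)),0]
E
python3 - <<'E'
from h import *
for n in('top','scene'):
    z=np.load(f'pics/{n}0.npz');im,d=z['im'],z['d'];P=cloud(n,d);X,Y,Z=P[...,0],P[...,1],P[...,2]
    hsv=cv2.cvtColor(im,cv2.COLOR_RGB2HSV)
    for zz in((16,30),(2,30)):
        m=((hsv[...,1]<50)&(hsv[...,2]>50)&(Z>zz[0])&(Z<zz[1])&(Y>180)&(Y<410)&(X>340)&(X<610)&(d>0)).astype(np.uint8)
        k,l,st,c=cv2.connectedComponentsWithStats(m,connectivity=8); i=1+np.argmax(st[1:,4])
        for mm in (l==i,m>0):
            r=cv2.minAreaRect(P[mm][:,:2].astype(np.float32));print(n,zz,mm.sum(),np.round(r[0],1),np.round(r[1],1),round(r[2],1),cv2.boxPoints(r).round().tolist())
for a in(103,83):
  for p in([517,114.5,200],[517,114.5,94],[480,300,20],[517,-346,15]): 
    q=inverse_kinematics(p,down(a)); print(a,p,None if q is None else np.round(q,2))
E
```

```text
top (16, 30) 231 [447.5 308.5] [162.2 140. ] 12.6 [[353.0, 359.0], [384.0, 223.0], [542.0, 258.0], [511.0, 395.0]]
top (16, 30) 455 [467.1 312.9] [202.3 140.3] 12.8 [[353.0, 359.0], [384.0, 222.0], [581.0, 267.0], [550.0, 404.0]]
top (2, 30) 3331 [469.1 317.4] [208.5 148. ] 12.7 [[351.0, 367.0], [384.0, 222.0], [587.0, 268.0], [554.0, 413.0]]
top (2, 30) 3332 [468.7 317.2] [208.5 148.2] 12.2 [[351.0, 368.0], [382.0, 223.0], [586.0, 267.0], [555.0, 412.0]]
scene (16, 30) 853 [468.6 314.8] [203.4 139.6] 12.6 [[354.0, 361.0], [384.0, 225.0], [583.0, 269.0], [553.0, 405.0]]
scene (16, 30) 853 [468.6 314.8] [203.4 139.6] 12.6 [[354.0, 361.0], [384.0, 225.0], [583.0, 269.0], [553.0, 405.0]]
scene (2, 30) 5506 [468.7 314.8] [203.7 139.6] 12.6 [[354.0, 361.0], [384.0, 225.0], [583.0, 269.0], [553.0, 405.0]]
scene (2, 30) 5507 [470.1 308.5] [203.7 152.5] 12.6 [[354.0, 361.0], [387.0, 212.0], [586.0, 256.0], [553.0, 405.0]]
103 [517, 114.5, 200] [ 0.   -0.05  1.85 -0.    1.34 -1.79]
103 [517, 114.5, 94] [ 0.    0.07  1.94 -0.    1.13 -1.79]
103 [480, 300, 20] [ 0.36  0.27  1.87 -0.    1.   -1.44]
103 [517, -346, 15] [-0.77  0.39  1.73 -0.    1.03 -2.57]
83 [517, 114.5, 200] [ 0.   -0.05  1.85 -0.    1.34 -1.44]
83 [517, 114.5, 94] [ 0.    0.07  1.94 -0.    1.13 -1.44]
83 [480, 300, 20] [ 0.36  0.27  1.87 -0.    1.   -1.09]
83 [517, -346, 15] [-0.77  0.39  1.73 -0.    1.03 -2.22]
```

Run:
```python
from h import *
move_pose([517,114.5,190],down(102.6)); move_linear([517,114.5,125])
for n in('scene','top'):
    im,d=snap(n,n+'1'); 
    P=cloud(n,d);m=(abs(P[...,0]-517)<75)&(abs(P[...,1]-114)<75)&(P[...,2]>105)&(P[...,2]<135)
    print(n,m.sum(),np.median(P[m],0) if m.any() else 0)
im=cv2.imread('pics/scene1.png');cv2.imwrite('pics/s1c.png',cv2.resize(im[150:300,280:440],(800,750))[:600])
print(sense()['position'],sense()['clock'])
```

```text
scene 0 0
top 0 0
[518.08726752 114.62969185 126.49381151] 2.9417
```

View pics/s1c.png

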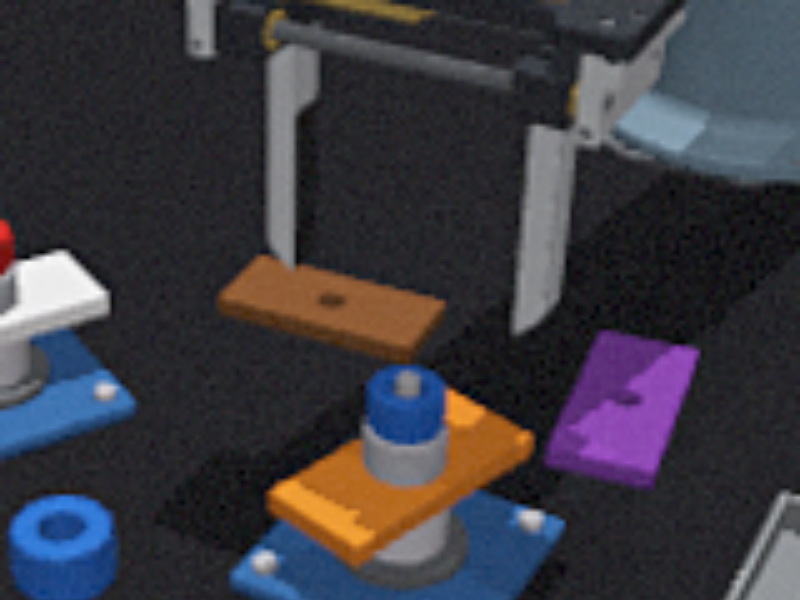

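The fingertips appear at crop (285,265) and (520,330), i.e. image pixels (337,203) and (384,216). That seems behind the nut, so I'll check their depth.

Run:
```python
from h import *
im,d=snap('scene','scene2');P=cloud('scene',d)
old=np.load('pics/scene1.npz')['d'];Q=cloud('scene',old)
for v,u in((196,337),(198,336),(205,386),(212,385)): print(P[v,u].round(),Q[v,u].round())
for n in('scene','top'):
    im,d=(im,d) if n=='scene' else snap('top','top2')
    c=camera_info(n);T=np.linalg.inv(np.array(c['cam_to_world']));r=cv2.Rodrigues(T[:3,:3])[0]
    a=np.radians(102.6);e=np.array([np.cos(a),np.sin(a),0])*47;s=sense()['position'];print(s)
    pts=np.array([[517,114.5,95],s+[0,0,-17]+e,s+[0,0,-17]-e]);print(n,cv2.projectPoints(pts,r,T[:3,3],np.array(c['intrinsics'],float),np.array([c['k1'],0,0,0,0.]))[0][:,0].round())
im=cv2.imread('pics/scene2.png');b=cv2.imread('pics/top2.png')
cv2.imwrite('pics/s2c.png',np.hstack([cv2.resize(im[150:290,290:430],(400,400)),cv2.resize(b[140:240,220:320],(400,400))]))
```

```text
[540.  68. 159.] [538.  66. 157.]
[539.  64. 152.] [539.  64. 152.]
[517. 169. 168.] [516. 169. 167.]
[517. 169. 152.] [516. 168. 152.]
[518.09538862 114.61115442 126.53795729]
scene [[361. 226.]
 [383. 227.]
 [341. 214.]]
[517.97583838 114.54886816 126.3942804 ]
top [[270. 194.]
 [250. 197.]
 [288. 189.]]
```

View pics/s2c.png

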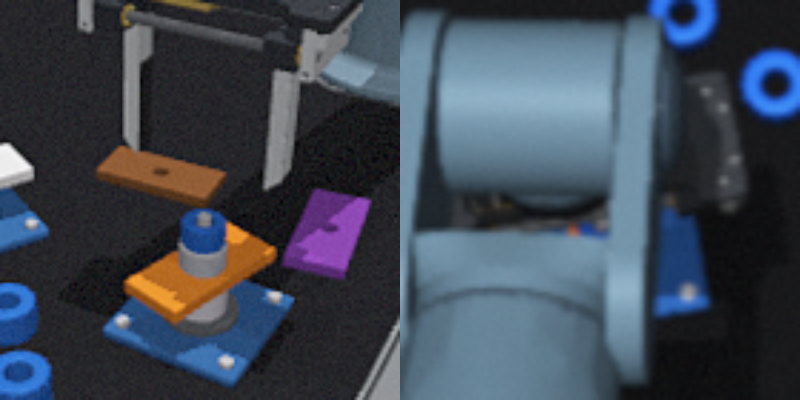

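The picture shows the real fingertips about 11 px higher than the calibration predicts, so the true tip height may be above the reported one. With the jaws wide open I can descend to reported z 94 without touching anything and compare there.

```bash
cat >> h.py <<'E'
def tips(d,z0=70):
    P=cloud('scene',d); X,Y,Z=P[...,0],P[...,1],P[...,2]; out=[]
    return P
E
python3 - <<'E'
from h import *
print('stop',move_linear([517,114.5,94],feed=60,max_force=6)); dwell(.3)
s=sense();print(s['position'],s['contact_force'],s['clock'])
im,d=snap('scene','scene3');P=cloud('scene',d)
for u in (334,337,340,380,383,386,389):
    print(u,[(v,*P[v,u].round().astype(int).tolist()) for v in range(205,240,3) if P[v,u,2]>60])
cv2.imwrite('pics/s3c.png',cv2.resize(cv2.imread('pics/scene3.png')[160:280,300:430],(780,600)))
E
```

```text
stop False
[517.25754718 114.49219053  94.36654652] [ 0.17831335  0.72042113 -0.1832956 ] 4.0083
334 [(205, 540, 60, 134), (208, 540, 59, 126), (211, 538, 58, 118)]
337 [(205, 538, 66, 136), (208, 538, 66, 129), (211, 539, 67, 122), (214, 538, 67, 114)]
340 [(205, 531, 68, 133), (208, 533, 70, 128), (211, 530, 68, 118), (214, 530, 68, 111)]
380 []
383 [(205, 516, 162, 165), (208, 515, 162, 158), (211, 516, 164, 152), (214, 516, 164, 145), (217, 516, 165, 139), (220, 517, 166, 133), (223, 516, 165, 125), (226, 514, 165, 117)]
386 [(205, 516, 169, 167), (208, 515, 169, 161), (211, 515, 169, 154), (214, 517, 171, 149), (217, 514, 170, 140), (220, 514, 170, 133), (223, 514, 171, 127), (226, 515, 172, 121)]
389 [(205, 514, 174, 169), (208, 512, 174, 161), (211, 511, 173, 154), (214, 509, 173, 146), (217, 507, 172, 138), (220, 505, 172, 130), (223, 502, 171, 121)]
```

View pics/s3c.png

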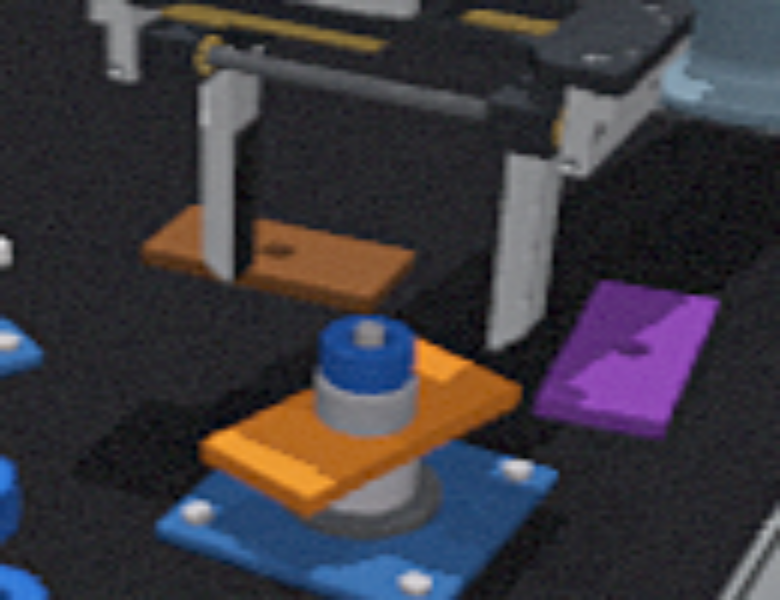

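Depth puts the tips at z ≈ 110 (left tip pixel (339,215), right (383,229)) while the TCP reads 94.4. So the tips are about 33 mm higher than stated. I'll descend to a reported z of 62, still clear with open jaws, and verify before closing.

Run:
```python
from h import *
print('stop',move_linear([517,114.5,62],feed=60,max_force=6)); dwell(.3)
s=sense();print(s['position'],s['contact_force'],s['clock'])
im,d=snap('scene','scene4');P=cloud('scene',d)
for u in (334,337,340,380,383,386):
    print(u,[(v,*P[v,u].round().astype(int).tolist()) for v in range(213,250,2) if P[v,u,2]>62])
cv2.imwrite('pics/s4c.png',cv2.resize(cv2.imread('pics/scene4.png')[160:280,300:430],(780,600)))
```

```text
stop False
[517.26837927 114.49843937  62.35757936] [-0.77179419  0.34771571 -0.53402132] 5.0417
334 [(213, 541, 61, 115), (215, 539, 59, 108), (217, 540, 60, 105), (219, 540, 60, 100), (221, 540, 60, 95), (223, 541, 60, 90)]
337 [(213, 539, 67, 117), (215, 537, 65, 111), (217, 538, 66, 106), (219, 538, 66, 101), (221, 540, 68, 98), (223, 539, 67, 92), (225, 539, 67, 87), (227, 540, 68, 83)]
340 [(213, 532, 69, 114), (215, 532, 69, 110), (217, 532, 69, 105), (219, 530, 68, 98), (221, 532, 69, 95), (223, 532, 70, 90), (225, 531, 69, 84), (227, 531, 69, 79)]
380 [(241, 514, 161, 79)]
383 [(213, 516, 164, 148), (215, 515, 164, 143), (217, 517, 165, 140), (219, 516, 165, 134), (221, 515, 165, 129), (223, 517, 166, 126), (225, 515, 166, 120), (227, 515, 166, 116), (229, 516, 167, 112), (231, 515, 167, 106), (233, 516, 168, 102), (235, 516, 168, 98), (237, 514, 167, 92), (239, 517, 170, 90), (241, 514, 168, 82)]
386 [(213, 514, 169, 149), (215, 514, 170, 145), (217, 515, 171, 141), (219, 516, 172, 138), (221, 516, 172, 133), (223, 515, 172, 128), (225, 514, 172, 122), (227, 514, 172, 118), (229, 516, 173, 115), (231, 515, 173, 109), (233, 514, 173, 104), (235, 513, 173, 99), (237, 512, 173, 93), (239, 512, 173, 88)]
```

View pics/s4c.png

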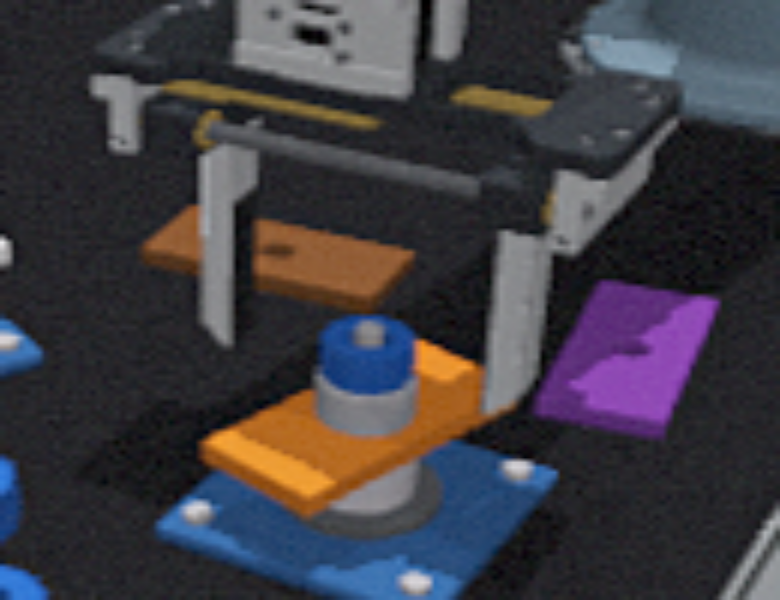

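Tips now sit at z ≈ 79, just above the spacer's top at 75, on both sides of the nut. The correction (tip = reported z + 16.5) is confirmed, so I'm grasping the nut.

```bash
cat >> h.py <<'E'
TC=np.array([468.3,314.6]);TA=np.radians(12.6);TX=np.array([np.cos(TA),np.sin(TA)])
def st(t): s=sense();print(t,np.round(s['position'],1),np.round(s['contact_force'],1),round(s['gripper_width'],3),round(s['gripper_force'],1),round(s['clock'],2))
E
python3 - <<'E'
from h import *
move_linear([517,114.5,60.5],feed=40); st('pre')
close_gripper(25); st('closed'); z0=sense()['position'][2]
move_linear([517,114.5,125],feed=80); st('lifted')
if sense()['gripper_width']>0.2:
    p=TC+44*TX; move_linear([*p,125],feed=200); st('over')
    move_linear([*p,z0-71+12],feed=120)
    print(move_linear([*p,z0-71-2],feed=25,max_force=4)); st('down')
    open_jaws(); dwell(.2); st('open'); move_linear([*p,125],feed=150)
im,d=snap('scene','scene5')
cv2.imwrite('pics/s5c.png',cv2.resize(im[150:370,280:540,::-1],(700,592)))
E
```

```text
pre [516.9 114.5  60.3] [ 0.3  0.1 -0.5] 1.002 0.0 5.34
closed [517.  114.5  60.5] [-0.2 -0.5 -0.5] 0.333 25.0 6.33
lifted [516.5 114.5 124.4] [ 0.4  0.7 -0.1] 0.335 25.0 7.28
over [511.3 323.4 124.8] [-0.1 -0.1 -0.4] 0.338 25.0 8.48
True
down [511.2 324.2 -10.8] [-0.8 -0.3  1.7] 0.34 25.0 10.15
open [510.6 323.9 -11.1] [ 0.1 -0.6 -0.3] 1.002 0.0 11.41
```

View pics/s5c.png

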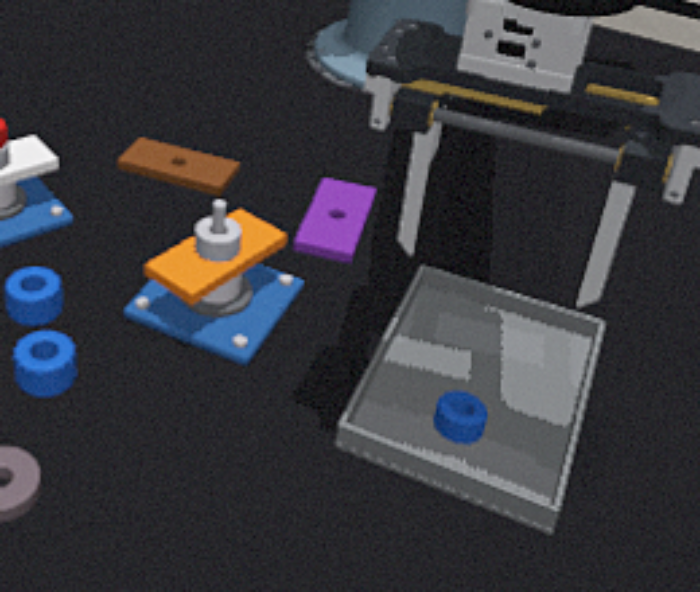

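The nut lies flat in the tray at about (447,303). The spacer and coupon are still on the stud. Next is the spacer.

Run:
```python
from h import *
move_linear([517,114.5,125],feed=200); move_linear([517,114.5,41],feed=80); dwell(.2); st('pre')
close_gripper(35); st('closed'); z0=sense()['position'][2]
move_linear([517,114.5,125],feed=80); st('lifted')
if sense()['gripper_width']>0.2:
    p=TC-44*TX; move_linear([*p,125],feed=200); st('over')
    move_linear([*p,z0-51+12],feed=120)
    print(move_linear([*p,z0-51-2],feed=25,max_force=4)); st('down')
    open_jaws(); dwell(.2); st('open'); move_linear([*p,125],feed=150)
im,d=snap('scene','scene6');P=cloud('scene',d)
cv2.imwrite('pics/s6c.png',cv2.resize(im[150:370,280:540,::-1],(700,592)))
hsv=cv2.cvtColor(im,cv2.COLOR_RGB2HSV)
m=(hsv[...,0]>8)&(hsv[...,0]<22)&(hsv[...,1]>180)&(abs(P[...,2]-55)<6);r=cv2.minAreaRect(P[m][:,:2].astype(np.float32));print(r)
```

```text
pre [517.4 114.5  41.5] [-0.5 -0.4 -0.2] 0.996 0.0 15.12
closed [517.  114.5  41. ] [-0.3 -0.2  0.1] 0.383 35.0 16.06
lifted [516.5 114.5 124.3] [ 0.   0.3 -0.9] 0.379 35.0 17.26
over [425.6 304.5 124.9] [ 0.8  1.  -1.1] 0.383 35.0 18.47
True
down [425.3 304.9 -10.3] [0.1 0.5 1.3] 0.383 35.0 20.13
open [424.5 304.7 -10.6] [-0.1  0.7 -0. ] 1.0 0.0 21.34
((517.9042358398438, 115.25874328613281), (51.95314407348633, 112.07506561279297), 85.99967193603516)
```

View pics/s6c.png

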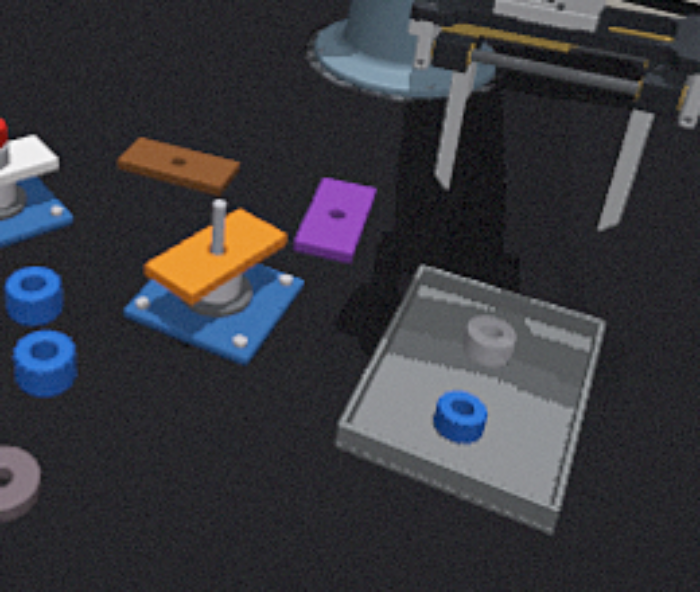

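The spacer is flat in the tray at about (463,277), beside the nut at (451,305). The coupon is still on its pedestal. Next is the coupon.

Run:
```python
from h import *
q=down(86)
move_linear([517,114.5,135],ori=q,feed=150); move_linear([517,114.5,60],feed=100)
print(move_linear([517,114.5,26],feed=50,max_force=6)); dwell(.2); st('pre')
close_gripper(40); st('closed'); z0=sense()['position'][2]
move_linear([517,114.5,z0+110],feed=80); st('lifted')
if sense()['gripper_width']>0.4:
    p=[517.7,-346.5]; move_linear([*p,z0+110],feed=180); st('over')
    move_linear([*p,z0-39+12],feed=120)
    print(move_linear([*p,z0-39-2],feed=25,max_force=4)); st('down')
    open_jaws(); dwell(.2); st('open'); move_linear([*p,130],feed=150); move_linear([400,-200,200],feed=200)
cv2.imwrite('pics/s7.png',np.vstack([snap('scene','scene7')[0][130:370],snap('top','top7')[0][80:280]])[:,:,::-1])
for n in('top','scene'):
    z=np.load(f'pics/{n}7.npz');P=cloud(n,z['d']);hsv=cv2.cvtColor(z['im'],cv2.COLOR_RGB2HSV)
    m=(hsv[...,0]>8)&(hsv[...,0]<22)&(hsv[...,1]>180)&(hsv[...,2]>110)&(P[...,1]<-250)&(P[...,2]<40)&(P[...,0]>430)&(P[...,0]<610)
    if m.any(): print(n,m.sum(),np.median(P[m],0),cv2.minAreaRect(P[m][:,:2].astype(np.float32)))
```

```text
False
pre [517.3 114.5  26.4] [ 0.7 -0.6  0. ] 1.002 0.0 25.93
closed [517.  114.5  26. ] [-0.1  0.7 -0.8] 0.529 40.1 26.69
lifted [516.6 114.5 135.4] [ 0.1  0.  -0.5] 0.529 40.1 28.22
over [ 517.8 -346.   136. ] [-0.6  0.8 -1.3] 0.528 40.1 30.93
True
down [ 518.  -346.7  -10. ] [-0.4  1.   5.3] 0.53 42.9 32.65
open [ 518.  -347.4  -10. ] [-0.5 -4.   6.2] 1.002 2.7 33.68
top 422 [ 540.8076486  -353.73608329   16.49702601] ((530.6136474609375, -349.61712646484375), (49.45367431640625, 83.34326934814453), 87.25569915771484)
scene 398 [ 526.61923387 -338.73673199   15.2650113 ] ((521.5064086914062, -345.8735656738281), (54.234710693359375, 109.95234680175781), 88.07077026367188)
```

View pics/s7.png

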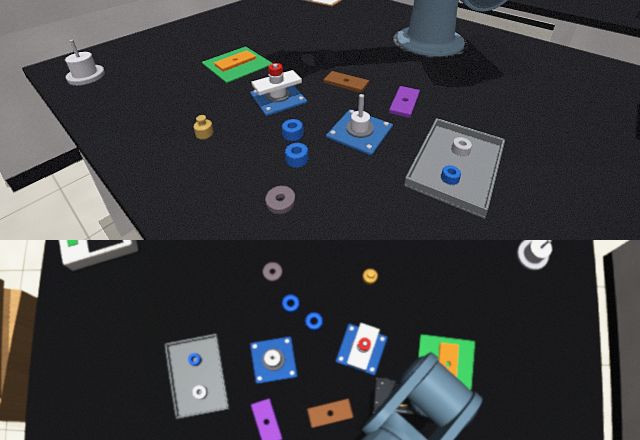

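The coupon lies flat on the pad, with its centre within about 5 mm of the pad's. Nut and spacer lie side by side in the tray, and the arm is clear.

```bash
python3 -c "
from h import *
st('end'); print(finish_job())"
```

```text
end [ 400.1 -200.3  199.5] [ 0.4 -0.1  0.5] 0.998 0.0 36.02
the job is handed in; nothing more can be done
None
```

The job is handed in at 36 s of the 72 s allowed: the nut and spacer lie flat side by side in the tray, the orange coupon lies flat about 5 mm from the pad's centre, and I saw no contact with the other stand; the hand-in call returned no verdict.

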